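# Lock the levelling foot of a lab feeder with its jam nut

## Task

Lock the feeder's levelling foot: put the holding key fully down over the tang of the adjusting screw, with its long tail lying beside the steel stop post on the housing, so that the screw cannot be dragged round. Then turn the jam nut clockwise (seen from above) by its lever until it comes up tight, to about 1 newton-metre and well under 1.5, without changing the screw's setting. Leave the nut tight and the key on the screw, let go of everything, and leave the jars and the steel sample cell alone.

Things in the scene. Friction and masses are not known exactly. Their poses are not given: they have to be found in the camera images.
- unit: low white feeder unit, fixed to the bench. Origin: on the bench under the axis of the adjusting screw, x axis from the screw into the housing. The housing is a box 180 x 200 mm, 65 mm high, from x = 65 to 245 mm (y -100 to 100); a low round steel dish on it, centred at x 185, y 25 mm, reaches z = 81 mm. A 46 mm wide aluminium arm, top at z = 45 mm carries the screw, with a 60 mm disc round it
- post: steel stop post fixed on the housing top, 12 mm in diameter, 52 mm tall (z = 65 to 117 mm over the bench). Origin: centre of its foot, at x 85, y -14 mm of the unit. With the key fitted and its tail along the unit's +x, the tail lies on the +y side of the post, 3 mm clear of it, and comes to bear on it when the screw is dragged clockwise
- tang_top (a point): centre of the top face of the adjusting screw's tang, 92 mm over the bench; the tang is a flat upright block 30 mm long (x) by 10 mm thick (y), 24 mm high with slightly rounded edges. Its x axis points, within 2 degrees, along the unit's x axis
- screw (a joint): angle of the adjusting screw (its setting), 0 = tang along the unit's x axis, positive counter-clockwise from above. It turns with about 0.04 N m, less than the nut's drag of 0.09 N m, so if it is not held it turns with the nut. The play of the fitted key and its gap to the post allow about 0.15 rad clockwise; the setting counts as unchanged within 0.25 rad
- nut_centre (a point): centre of the hexagonal jam nut (36 mm across flats) on the screw's axis, 52.5 mm over the bench; its axes turn with the screw. Turned clockwise from above the nut runs freely (0.09 N m) and comes up tight after 0.8 to 1.2 rad, at an angle that differs each time and is only found by feel; then the torque rises by about 1 N m in 0.05 to 0.1 rad. Let go, it springs back less than that and stays
- lever_pin (a point): on the axis of the upright steel pin (12 mm in diameter, 48 to 118 mm over the bench) at the end of the jam nut's lever, 75 mm from the screw's axis; the point is 96 mm over the bench, its x axis radially outward. The lever bar is 10 mm wide, 48 to 57 mm over the bench; at the start it points 80 to 150 degrees clockwise from the unit's x axis. Push or pinch the pin
- key_grip (a point): centre of the upright grip on top of the loose aluminium holding key (160 g); the grip is 34 mm long (x), 14 mm thick (y), 40 mm tall (from 34 to 74 mm over the key's underside; this point is 54 mm over the underside). The hub below is 44 x 24 mm, 34 mm high. The key stands upright on the bench at the start. Its x axis points along the tail
- key_mouth (a point): centre of the key's underside, the mouth of its rectangular pocket, 32.5 mm (x) by 12.5 mm (y), 22 mm deep, that fits over the tang; key fully down = mouth 22 mm below the top of the tang
- key_tail (a point): free end of the key's tail, a bar 10 x 10 mm, centred 15 mm above the underside, reaching 105 mm from the key's axis along its +x
- key: the holding key itself; origin and axes as at its mouth
- jar1: clear glass jar, 44 mm in diameter, 75 mm tall, white cap, origin under its centre; leave alone
- jar2: amber glass jar, 44 mm in diameter, 75 mm tall, white cap, origin under its centre; leave alone
- cell: steel sample cell, a 48 mm disc with a small knob, 48 mm tall, origin under its centre; leave alone

How it is judged:
By the outcome, as a careful person would: the job done as asked, in the order asked, and still so for the second after the job is handed in, with the robot touching nothing.
It also fails if it takes over 67 s, if anything falls off the work surface, if the arm or the gripper's body presses on something with over 40 N, if the wrist force passes 120 N, or if a joint passes its speed limit or range.

## Robot

A 7-joint arm with a two-finger parallel gripper is mounted at the origin on the work surface. World frame = base frame: x ahead of the robot, y to its left, z up, the work surface at z = 0. Lengths are in m, angles in rad, forces in N, time in s.
With the tool pointing down it reaches from about 0.425 to 0.925 m from the base axis. Payload 6.8 kg.
Tool frame: the origin (TCP) lies between the finger pads; the fingertips stand 17 mm ahead of it and the grasp point (between the pads) lies 2 mm behind it; z points along the fingers, y is the direction in which the jaws open and shut (so a half turn about z gives the same grasp; the last joint's range is limited). The gripper opens to 85 mm and grips with 20 to 120 N. Pads are 22 mm wide; open, the fingers measure 114 mm over their backs; the gripper's body (76 mm by 85 mm) begins 54 mm behind the grasp point. The pads swing forward as they close: fully open they stand 13 mm farther back than shut.
Start: joints at [1.086, 0.477, 0.022, 1.555, -0.011, 1.109, -0.083], TCP at [0.248, -0.628, 0.223] pointing down, gripper open.
Joint ranges: [-2.96, 2.96], [-0.34, 2.1], [-1.41, 1.46], [0.24, 2.44], [-1.37, 4.51], [0.17, 1.92], [-2.96, 2.96]. Speed limits (rad/s): [2.39, 2.39, 3.14, 3.14, 3.14, 3.14, 3.14].

## Interface

Orientations are given as a unit quaternion [w, x, y, z].
In Python, from station import bot gives the robot as it stands. The module is installed in compiled form; this text tells all that it offers.
- The arm moves only by the tool carry_out, never from a script. Its argument "moves" is a list of rows, each a list of 3 entries, a list of its own where there are three numbers: the turn, a rotation vector about the tool's x, y, z in degrees, then the shift along the tool's x, y, z in cm, then the finger opening in cm, from 0 to 8.54. A call has 1 to 5 rows; each row is the pose to reach, as a shift and turn from the pose commanded when the call began, along the tool's axes at that moment; what a row does not reach only later rows make up. A row lasts 1/8 s, in which the tool goes at most 62.5 mm and 10.7 degrees, less where a joint would pass 70% of its speed; a pose out of reach is approached as far as the arm can. A call with a gripper value outside its range is refused whole. The fingers move at their own pace and stop on an object; "newtons" is the grip in N (left out, the last holds). Time passes only in rows, so rows that repeat a pose let the fingers close. It gives the time, the measured TCP pose, the force and the opening at its end, in the units of the state.
- bot.get_obs(): the state, without advancing time (a new reading comes with each control period).
- bot.read_camera(name): name is "scene" or "top" or "wrist"; returns the picture (420x560x3 uint8, red, green, blue); there is no depth.
- bot.camera_info(name): a dict with "vertical_fov" (degrees; the focal length in pixels is half the picture's height over the tangent of half this angle, whatever the lens; pixels are square), "cx", "cy" (the principal point, pixels), "k1" (the pictures are not rectified: a ray, as slopes to the right and down, at radius r is drawn at 1 + k1 r^2 times it, then the intrinsics apply), "position" and "attitude" of the camera in the world. Camera axes: x right, y up, looking along -z (the intrinsics and any distortion apply to the point x, -y, -z); pixel columns grow to the right and rows downward; lengths in m; the calibration is good to about 2 mm. A picture is of the moment at which its call begins: read the wrist's pose just before it. camera_info takes no time and is no camera call; for the wrist camera it gives the pose at the moment of the call.
- bot.hand_in(): hands the job in, once; it reports no verdict.
Trained networks look in the newest picture that a camera, given by its name, has taken for a name from the list of things; names that differ only in an ending like _2 or _b are one class to them, and where a whole thing is asked for, a point or a joint stands for the part that bears it (a point fixed in the world has none). Each returns a list of dicts, best first, with "score" (0 to 1); they miss things now and then, are a little off and sometimes report something else, mostly with a low value. They report only what shows in the picture. A call takes as long as a camera call.
- bot.silhouettes(label, camera): "region" (420x560 bool, what is visible of it) and "location" ([column, row] in pixels, amid what is visible of it).
The state is a dict: "t": time; "q": joint angles; "joint_vel": joint speeds; "joint_torque": joint torques, N m; "eef_pos": TCP position; "tool_rot": TCP orientation; "contact_force": force on the tool from outside, world axes, zero at the start; "torque": the same for the moment, N m; "gripper_width": opening from 0.0 (shut) to 1.0 (fully open).
Only numpy, scipy, OpenCV 4.12 (cv2) and the standard library are available. Lean on these libraries where they do the work, as an engineer would, in place of code of your own. Each camera call takes 0.05 s, during which the arm holds its last target. There are 200 camera calls.

## Working session

There is one attempt and no reset: what is moved stays moved. The work goes in short steps, Python scripts to look and compute and a tool call to move; the robot and the scene stay as the last step left them, time stands still between calls to the robot, and variables do not carry over. Pictures are saved under pics/ and viewed, about 8 in all and at most 12, crops included, and the job is handed in when it is done.

Besides the shell and the picture viewer there is one more tool, called after "Request:" as a command line: name --argument value ..., lists and objects as JSON in quotes. carry_out: Moves the arm, as the interface text tells. Its arguments: {"type":"object","properties":{"moves":{"type":"array"},"newtons":{"type":"number"}},"required":["moves"]}

```bash
mkdir -p pics; cat > h.py <<'E'
import numpy as np, cv2
from station import bot
from scipy.spatial.transform import Rotation as R
def rot(q): return R.from_quat([q[1],q[2],q[3],q[0]])
def att(c):
    a=np.array(c["attitude"],float)
    return a if a.shape==(3,3) else rot(a).as_matrix()
def KD(c,h=420):
    f=h/2/np.tan(np.radians(c["vertical_fov"])/2)
    return np.array([[f,0,c["cx"]],[0,f,c["cy"]],[0,0,1.]]),np.array([c["k1"],0,0,0,0.])
F=np.diag([1,-1,-1.])
def pix2z(c,uv,z):
    K,D=KD(c); n=cv2.undistortPoints(np.array([[uv]],float),K,D)[0,0]
    d=att(c)@F@np.array([n[0],n[1],1]); p=np.array(c["position"],float)
    return p+d*(z-p[2])/d[2]
def proj(c,P):
    K,D=KD(c); M=F@att(c).T; X=(np.atleast_2d(P)-c["position"])@M.T
    return cv2.projectPoints(X,np.zeros(3),np.zeros(3),K,D)[0][:,0]
def save(im,n): cv2.imwrite("pics/"+n,im[:,:,::-1])
E
python3 - <<'E'
from h import *
o=bot.get_obs(); print({k:np.round(v,3) for k,v in o.items()})
for n in ["scene","top","wrist"]:
    c=bot.camera_info(n); print(n,c)
    im=bot.read_camera(n); save(im,n+"0.png")
    if n!="wrist":
        for l in ["unit","post","tang_top","nut_centre","lever_pin","key","key_grip","key_tail","jar1","jar2","cell"]:
            for d in bot.silhouettes(l,n)[:2]: print(l,round(d["score"],2),np.round(d["location"]),d["region"].sum())
a=cv2.imread("pics/top0.png");b=cv2.imread("pics/scene0.png")
E
```

```text
{'t': np.float64(0.0), 'q': array([ 1.086,  0.478,  0.022,  1.556, -0.012,  1.109, -0.083]), 'joint_vel': array([ 0.001, -0.   , -0.001, -0.001,  0.   , -0.002,  0.   ]), 'joint_torque': array([ 1.0000e-03, -5.9644e+01,  1.6080e+00, -2.8119e+01,  1.3000e-02,
        9.0000e-03, -0.0000e+00]), 'eef_pos': array([ 0.248, -0.627,  0.222]), 'tool_rot': array([-0.001,  0.982,  0.187, -0.   ]), 'contact_force': array([ 0.068, -0.345, -0.43 ]), 'torque': array([-0.03 ,  0.041,  0.046]), 'gripper_width': np.float64(0.998)}
scene {'vertical_fov': 47.64733461273908, 'cx': 272.4381359349912, 'cy': 210.35426892743328, 'k1': -0.005536307871851424, 'position': array([ 1.1601326 , -0.81458846,  0.84280091]), 'attitude': array([0.84660005, 0.42287803, 0.14855345, 0.28700939])}
unit 0.68 [320. 226.] 5319
unit 0.44 [203. 283.] 673
post 0.47 [300. 201.] 61
tang_top 0.68 [280. 200.] 344
lever_pin 0.71 [276. 202.] 215
key 0.76 [206. 285.] 621
key_grip 0.95 [203. 282.] 630
key_tail 0.97 [203. 281.] 637
jar1 0.76 [174. 316.] 687
jar1 0.55 [339. 159.] 299
jar2 0.76 [174. 316.] 687
jar2 0.55 [339. 159.] 299
c
[... 274 characters left out ...]
it 0.36 [399. 210.] 563
unit 0.19 [458. 199.] 440
tang_top 0.84 [252. 225.] 367
nut_centre 0.68 [253. 222.] 362
nut_centre 0.29 [108. 230.] 475
lever_pin 0.62 [260. 224.] 290
lever_pin 0.57 [397. 212.] 437
key 0.96 [399. 211.] 556
key_grip 0.58 [396. 208.] 527
key_tail 0.57 [396. 210.] 486
jar1 0.77 [457. 199.] 459
jar1 0.72 [106. 227.] 404
jar2 0.77 [457. 199.] 459
jar2 0.72 [106. 227.] 404
cell 0.74 [142. 273.] 364
cell 0.73 [253. 224.] 331
wrist {'vertical_fov': 69.34119718924451, 'cx': 283.7306253859252, 'cy': 211.93585487467988, 'k1': -0.06408490866179384, 'position': array([ 0.32419191, -0.59744127,  0.37375412]), 'attitude': array([ 0.81620539, -0.13272268,  0.0904179 , -0.55499374])}
```

```bash
python3 - <<'E'
import cv2
a=cv2.imread("pics/top0.png")[130:330,60:520];b=cv2.imread("pics/scene0.png")[100:380,120:440]
cv2.imwrite("pics/a.png",cv2.resize(a,None,fx=1.73,fy=1.73,interpolation=2)); cv2.imwrite("pics/b.png",cv2.resize(b,None,fx=2.1,fy=2.1,interpolation=2))
E
```

```text
(no output)
```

View pics/a.png

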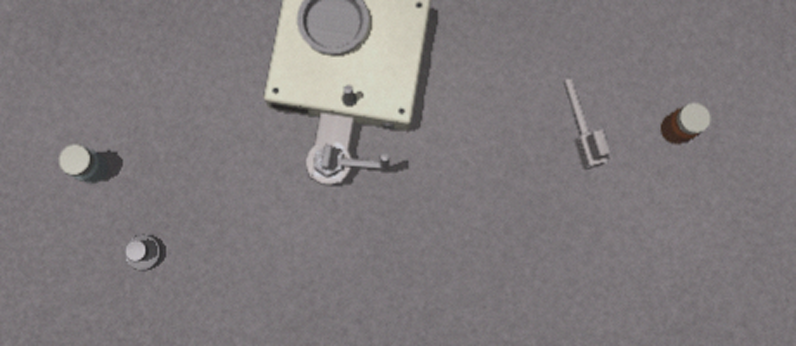

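View pics/b.png

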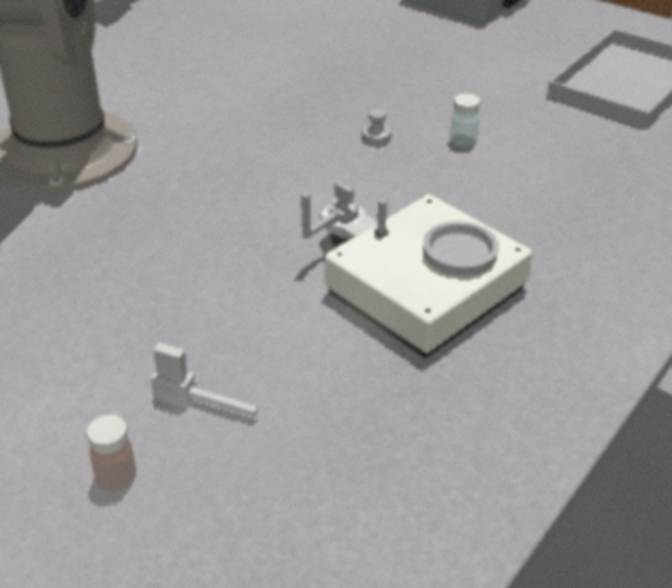

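```bash
python3 - <<'E'
from h import *
c=bot.camera_info("top")
f=lambda x,y,z:pix2z(c,(60+x/1.73,130+y/1.73),z)
kg=f(599,142,.074);kt=f(569,82,.02);tt=f(328,155,.092);pt=f(385,160,.118);po=f(349,90,.117);h1=f(266,98,.065);h2=f(408,122,.065);h4=f(430,8,.065)
for n,p in dict(kg=kg,kt=kt,tt=tt,pin=pt,post=po,h1=h1,h2=h2,j2=f(694,117,.075),j1=f(75,158,.075),cell=f(138,250,.048)).items(): print(n,p.round(3))
e=lambda a,b:(np.hypot(*(b-a)[:2]).round(4),np.degrees(np.arctan2(*(b-a)[1::-1])).round(1))
print("key",e(kg,kt),"lever",e(tt,pt),"post",e(tt,po),"housing",e(h1,h2))
o=bot.get_obs(); print(rot(o["tool_rot"]).as_matrix().round(3)); print(np.hypot(*kg[:2]),np.hypot(*tt[:2]))
# wrist cam in tool
w=bot.camera_info("wrist");T=rot(o["tool_rot"]).as_matrix()
print("cam in tool",T.T@(w["position"]-o["eef_pos"]),(T.T@att(w)).round(3))
E
```

```text
kg [ 0.518 -0.276  0.074]
kt [ 0.614 -0.252  0.02 ]
tt [0.495 0.078 0.092]
pin [0.485 0.005 0.118]
post [0.575 0.051 0.117]
h1 [0.577 0.163 0.065]
h2 [ 0.545 -0.026  0.065]
j2 [ 0.552 -0.401  0.075]
j1 [0.492 0.407 0.075]
cell [0.375 0.326 0.048]
key (np.float64(0.0986), np.float64(13.7)) lever (np.float64(0.0736), np.float64(-98.3)) post (np.float64(0.084), np.float64(-18.5)) housing (np.float64(0.1918), np.float64(-99.4))
[[ 0.93   0.368  0.   ]
 [ 0.368 -0.93   0.   ]
 [ 0.     0.    -1.   ]]
0.587085445201036 0.5013302943050586
cam in tool [ 0.08160803 -0.00019546 -0.15063908] [[-0.     0.948  0.317]
 [ 1.     0.     0.   ]
 [ 0.     0.317 -0.948]]
```

Request:
carry_out --moves '[[[0,0,2],[5,-3,0],8.5],[[0,0,4],[10,-6,0],8.5],[[0,0,6],[15,-9,0],8.5],[[0,0,8],[20,-12,0],8.5],[[0,0,8],[25,-15,0],8.5]]'

```text
t: 1.88
eef_pos: [0.4267, -0.3946, 0.2234]
tool_rot: [0.0, 0.993, 0.118, 0.0]
contact_force: [0.2, 0.3, 0.2]
gripper_width: 0.997
```

```bash
cat >> h.py <<'E'
def todo(p,yaw=None):
    o=bot.get_obs();T=rot(o["tool_rot"]).as_matrix()
    y=np.degrees(np.arctan2(T[1,0],T[0,0]))
    print("t",o["t"],"tcp",o["eef_pos"].round(4),"yaw",y.round(1),"tilt",np.degrees(np.arccos(-T[2,2])).round(2),"F",o["contact_force"].round(1),"w",round(float(o["gripper_width"]),3))
    if p is not None: print("shift cm",((T.T@(np.array(p)-o["eef_pos"]))*100).round(2),"" if yaw is None else "turn %.1f"%(y-yaw))
E
python3 -c "
from h import *
todo([.518,-.276,.2],13.7)"
```

```text
t 1.875 tcp [ 0.4267 -0.3946  0.2234] yaw 13.6 tilt 0.04 F [0.2 0.3 0.2] w 0.997
shift cm [11.65 -9.4   2.34] turn -0.1
```

Request:
carry_out --moves '[[[0,0,0],[4,-3.2,0.8],8.5],[[0,0,0],[8,-6.4,1.6],8.5],[[0,0,0],[11.6,-9.4,2.3],8.5],[[0,0,0],[11.6,-9.4,2.3],8.5]]'

```text
t: 2.38
eef_pos: [0.5189, -0.2727, 0.1996]
tool_rot: [-0.001, 0.993, 0.122, 0.0]
contact_force: [0.8, -0.3, 0.1]
gripper_width: 0.995
```

```bash
python3 - <<'E'
from h import *
todo([.518,-.276,.2],13.7)
c=bot.camera_info("wrist"); im=bot.read_camera("wrist"); save(im,"k1.png")
for l in ["key_grip","key_tail","key"]:
    for d in bot.silhouettes(l,"wrist")[:2]:
        print(l,d["score"],d["location"],d["region"].sum())
        if l=="key": print(cv2.minAreaRect(np.argwhere(d["region"])[:,::-1].astype(np.float32)))
# overlay expected model edges
E
```

```text
t 2.375 tcp [ 0.5189 -0.2727  0.1996] yaw 14.0 tilt 0.14 F [ 0.8 -0.3  0.1] w 0.995
shift cm [-0.17  0.3  -0.04] turn 0.3
key_grip 0.58 [284.1, 172.8] 1793
key_grip 0.5 [45.4, 50.0] 10111
key_tail 0.67 [287.2, 175.8] 1859
```

View pics/k1.png

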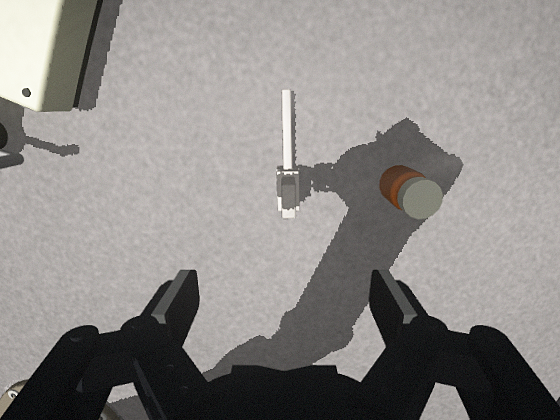

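```bash
cat >> h.py <<'E'
def box(x0,x1,y0,y1,z0,z1): return np.array([[x,y,z] for z in (z0,z1) for x,y in((x0,y0),(x1,y0),(x1,y1),(x0,y1))])
KEY=[box(-.022,.022,-.012,.012,0,.034),box(-.017,.017,-.007,.007,.034,.074),box(.022,.105,-.005,.005,.01,.02)]
def place(B,p,yaw): return B@R.from_euler("z",yaw,degrees=True).as_matrix().T+np.array(p)
def draw(im,c,boxes,s,x0,y0,col=(255,0,0)):
    for B in boxes:
        q=((proj(c,B)-[x0,y0]+.5)*s).astype(int)
        for i,j in [(0,1),(1,2),(2,3),(3,0),(4,5),(5,6),(6,7),(7,4),(0,4),(1,5),(2,6),(3,7)]:
            cv2.line(im,tuple(map(int,q[i])),tuple(map(int,q[j])),col,1,cv2.LINE_AA)
E
python3 - <<'E'
from h import *
c=bot.camera_info("wrist"); im=cv2.imread("pics/k1.png")[:,:,::-1]
# tail end top at px (288.5,91) z=.02 ; tail ends 105mm
t=pix2z(c,(288.5,91),.02); t2=pix2z(c,(289,165),.02); d=(t-t2)[:2]; yaw=np.degrees(np.arctan2(d[1],d[0]))
p=t[:2]-.105*d/np.hypot(*d); print(t,yaw,p)
s=5;x0,y0=210,80
v=cv2.resize(im[y0:y0+150,x0:x0+150],None,fx=s,fy=s,interpolation=0).copy()[:600]
v=cv2.resize(im[y0:y0+150,x0:x0+150],None,fx=4,fy=4,interpolation=0).copy()
m=np.hstack([v[:,160:460],v[:,160:460]]).copy(); tmp=v.copy(); draw(tmp,c,[place(B,[*p,0],yaw) for B in KEY],4,x0,y0); m[:,300:]=tmp[:,160:460]
save(m,"k2.png")
E
```

```text
[ 0.61518964 -0.26020863  0.02      ] 14.101651302306148 [ 0.51335382 -0.28579114]
```

View pics/k2.png

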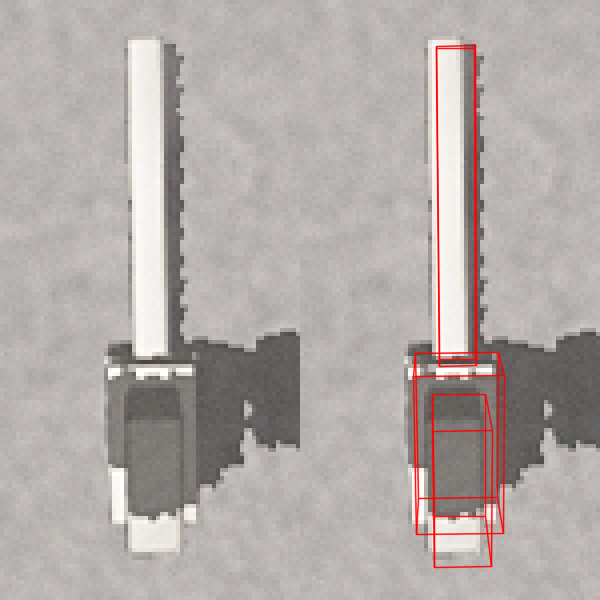

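```bash
python3 - <<'E'
from h import *
c=bot.camera_info("wrist")
t=pix2z(c,(286.1,89.2),.02);b=pix2z(c,(287,168),.02);g=pix2z(c,(287.9,200.6),.074)
d=(t-g)[:2];print(t,g,np.hypot(*d),np.degrees(np.arctan2(d[1],d[0])),np.degrees(np.arctan2(*(t-b)[1::-1])))
u=d/np.hypot(*d);print("from tail",t[:2]-.105*u)
yaw=np.degrees(np.arctan2(d[1],d[0]))
todo([*g[:2],.058],yaw)
E
```

```text
[ 0.61631513 -0.25741048  0.02      ] [ 0.51664294 -0.28277729  0.074     ] 0.10284950444982552 14.278777430435726 14.258684340208836
from tail [ 0.51455888 -0.28330769]
t 2.575 tcp [ 0.5155 -0.2792  0.2003] yaw 13.5 tilt 0.05 F [-0.2  1.   0.8] w 0.996
shift cm [ 0.04  0.36 14.23] turn -0.8
```

Request:
carry_out --moves '[[[0,0,-1.3],[0.45,-0.2,4],6],[[0,0,-1.3],[0.45,-0.2,8],4],[[0,0,-1.3],[0.45,-0.2,10],4],[[0,0,-1.3],[0.45,-0.2,10],4]]'

```text
t: 3.08
eef_pos: [0.5183, -0.2757, 0.0988]
tool_rot: [-0.001, 0.992, 0.128, -0.002]
contact_force: [-0.7, 0.2, -0.2]
gripper_width: 0.469
```

```bash
python3 - <<'E'
from h import *
import time
bot.read_camera("wrist");bot.read_camera("wrist")
todo([.5195,-.2763,.058],14.8)
c=bot.camera_info("wrist"); im=bot.read_camera("wrist"); todo(None)
save(cv2.resize(im[60:420,100:460],None,fx=1.6,fy=1.6),"k3.png")
E
```

```text
t 3.175 tcp [ 0.5202 -0.2759  0.101 ] yaw 14.8 tilt 0.07 F [-0.1 -0.1  1. ] w 0.466
shift cm [-0.09  0.01  4.3 ] turn -0.0
t 3.225 tcp [ 0.5207 -0.2758  0.1014] yaw 14.8 tilt 0.12 F [-1.  -0.4  0.4] w 0.468
```

View pics/k3.png

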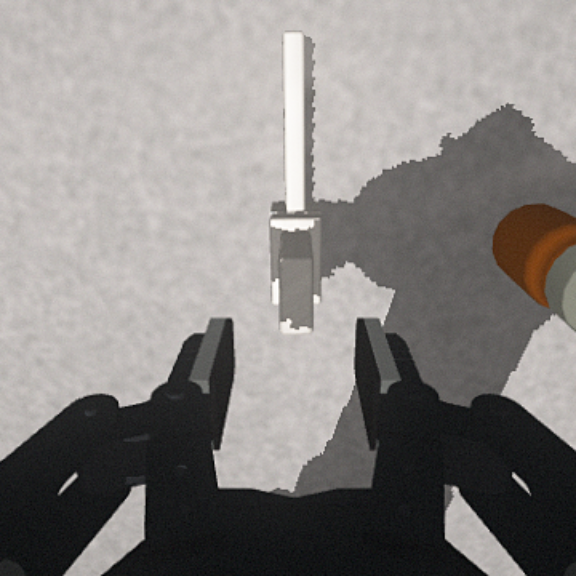

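```bash
python3 - <<'E'
from h import *
c=bot.camera_info("wrist")
f=lambda x,y,z:pix2z(c,(100+x/1.6-.5,60+y/1.6-.5),z)
g=(f(296.5,331,.074)+f(296,257,.074))/2;t=f(293.5,31,.02);b=f(295.5,211,.02)
d=(t-g)[:2];u=d/np.hypot(*d);yaw=np.degrees(np.arctan2(d[1],d[0]))
print(g,f(296.5,331,.074)-f(296,257,.074),t,np.hypot(*d),yaw,np.degrees(np.arctan2(*(t-b)[1::-1])),t[:2]-.105*u)
todo([*g[:2],.057],yaw)
E
```

```text
[ 0.5212655  -0.27595977  0.074     ] [-0.03129849 -0.00850504  0.        ] [ 0.62093587 -0.24851223  0.02      ] 0.10338061423474415 15.396660211128927 15.431597884551207 [ 0.51970423 -0.27638972]
t 3.225 tcp [ 0.5207 -0.2758  0.1014] yaw 14.8 tilt 0.12 F [-1.  -0.4  0.4] w 0.468
shift cm [0.04 0.03 4.44] turn -0.6
```

Request:
carry_out --moves '[[[0,0,-0.6],[0,0,2.2],4],[[0,0,-0.6],[0,0,4.4],4],[[0,0,-0.6],[0,0,4.4],4],[[0,0,-0.6],[0,0,4.4],1],[[0,0,-0.6],[0,0,4.4],1]]' --newtons 60

```text
t: 3.85
eef_pos: [0.5213, -0.2753, 0.0578]
tool_rot: [0.001, 0.991, 0.135, 0.001]
contact_force: [-0.9, -1.8, 4.5]
gripper_width: 0.139
```

Request:
carry_out --moves '[[[0,0,0],[0,0,0],0.5],[[0,0,0],[0,0,0],0.5],[[0,0,0],[0,0,0],0.5]]'

```text
t: 4.22
eef_pos: [0.5214, -0.2754, 0.0578]
tool_rot: [0.001, 0.991, 0.135, 0.001]
contact_force: [-1.7, -0.8, 7.2]
gripper_width: 0.14
```

Request:
carry_out --moves '[[[0,0,0],[0,0,-5],0.5],[[0,0,0],[0,0,-10],0.5],[[0,0,0],[0,0,-15],0.5],[[0,0,0],[0,0,-15],0.5],[[0,0,0],[0,0,-15],0.5]]'

```text
t: 4.85
eef_pos: [0.5196, -0.2743, 0.2056]
tool_rot: [-0.0, 0.991, 0.135, -0.0]
contact_force: [-0.4, 0.6, -1.2]
gripper_width: 0.141
```

```bash
python3 -c "
from h import *
todo([.495,.078,.225],-9.4)"
```

```text
t 4.85 tcp [ 0.5196 -0.2743  0.2056] yaw 15.5 tilt 0.05 F [-0.4  0.6 -1.2] w 0.141
shift cm [  7.04 -34.6   -1.93] turn 24.9
```

Request:
carry_out --moves '[[[0,0,5],[0.8,-5.7,-0.4],0.5],[[0,0,10],[1.6,-11.4,-0.8],0.5],[[0,0,15],[2.5,-17,-1.2],0.5],[[0,0,20],[3.3,-22.6,-1.6],0.5],[[0,0,24.9],[4.1,-28.2,-1.6],0.5]]'

```text
t: 5.48
eef_pos: [0.4829, 0.0098, 0.2206]
tool_rot: [0.0, 0.997, -0.083, -0.001]
contact_force: [0.6, 1.3, -1.1]
gripper_width: 0.139
```

Request:
carry_out --moves '[[[0,0,0],[0,0,0],0.5],[[0,0,0],[0,0,0],0.5],[[0,0,0],[0,0,0],0.5]]'

```text
t: 5.85
eef_pos: [0.4841, 0.0065, 0.2213]
tool_rot: [0.0, 0.997, -0.083, -0.001]
contact_force: [-0.9, -1.2, -2.0]
gripper_width: 0.137
```

```bash
python3 - <<'E'
from h import *
todo([.495,.078,.22],-9.4)
import json
c=bot.camera_info("wrist"); im=bot.read_camera("wrist"); todo(None)
json.dump({k:np.array(v).tolist() for k,v in c.items()},open("t1.json","w"))
save(im,"t1raw.png"); print(proj(c,[[.495,.078,.092]]))
save(cv2.resize(im,(800,600),interpolation=2),"t1.png")
E
```

```text
t 5.85 tcp [0.4841 0.0065 0.2213] yaw -9.5 tilt 0.1 F [-0.9 -1.2 -2. ] w 0.137
shift cm [-0.11 -7.23  0.12] turn -0.1
t 5.9 tcp [0.4842 0.0066 0.2215] yaw -9.6 tilt 0.07 F [ 0.4  0.5 -1.7] w 0.141
[[208.94623066 200.93750782]]
```

View pics/t1.png

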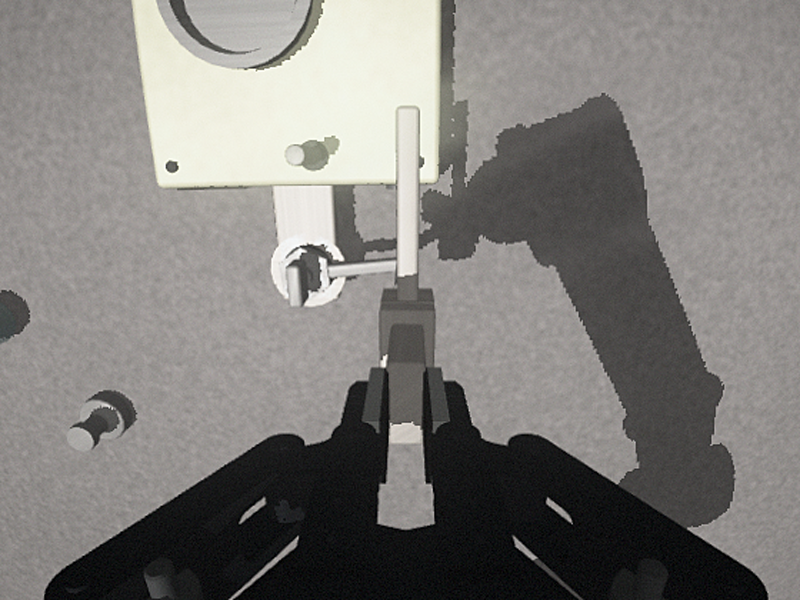

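```bash
python3 - <<'E'
from h import *
import json
c=json.load(open("t1.json")); im=cv2.imread("pics/t1raw.png")[:,:,::-1].copy()
tcp=np.array([.4842,.0066,.2214]);yaw=-9.5
k=place(np.array([[-.0005,0,0]]),tcp-[0,0,.0578],yaw)[0]
TANG=[box(-.015,.015,-.005,.005,-.024,0)]
def crop(x0,y0,w,h,s,boxes):
    v=cv2.resize(im[y0:y0+h,x0:x0+w],None,fx=s,fy=s,interpolation=0).copy(); u=v.copy(); draw(u,c,boxes,s,x0,y0); return np.hstack([v,u])
A=crop(188,172,50,50,8,[place(B,[.495,.078,.092],-9.4) for B in TANG])
K=[place(B,k,yaw) for B in KEY]
Bt=crop(256,66,80,50,5,K);Bh=crop(256,190,80,50,5,K)
m=np.zeros((600,800,3),np.uint8); m[:400]=A; 
m[400:,:400]=cv2.resize(Bt[:, 400:],None,fx=1,fy=1)[:200]; m[400:,400:]=Bh[50:250,400:]
save(m,"t2.png")
E
```

```text
(no output)
```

View pics/t2.png

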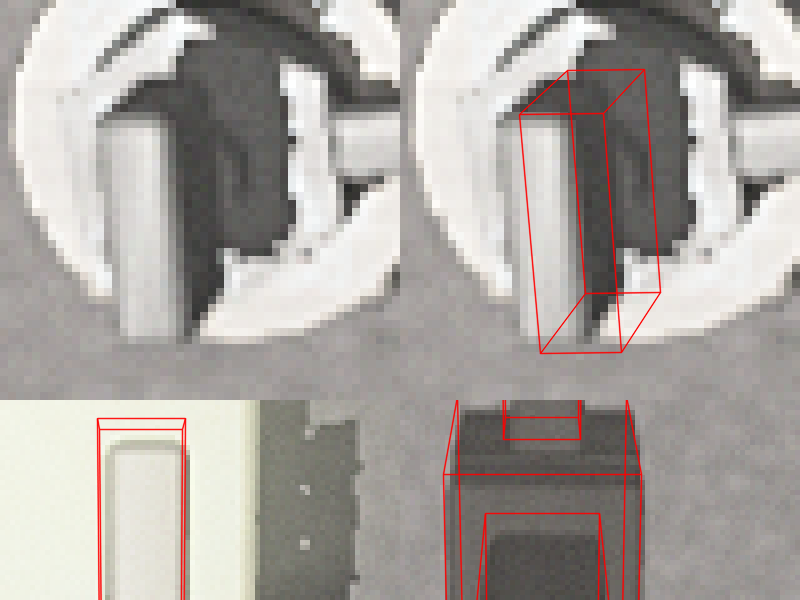

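```bash
python3 - <<'E'
from h import *
import json
c=json.load(open("t1.json"))
T=pix2z(c,(205.75,200.),.092); print("tang",T)
a=pix2z(c,(188+138/8-.5,172+114/8-.5),.092);b=pix2z(c,(188+154/8-.5,172+342/8-.5),.092);d=a-b;print("len",np.hypot(*d[:2]),"yaw",np.degrees(np.arctan2(d[1],d[0])))
# key measured in tool frame
tcp=np.array([.4842,.0066,.2214]);M=R.from_euler("z",-9.5,degrees=True).as_matrix()
for n,u,v,z,x in [("tailend",256+146.5/5-.5,66+38/5-.5,.0200,105),("gripfar",256+144/5-.5,190+(533-400+50)/5-.5,.074,17)]:
    p=pix2z(c,(u,v),tcp[2]-.0578+z); q=M.T@(p-tcp)*1000; print(n,"key x off",q[0]-x,"tool y",-q[1])
# post top and lever pin
print("post",pix2z(c,(295*.7-.5,155*.7-.5),.117))
todo(T+[0,0,.113],-9.4)
E
```

```text
tang [0.4964362  0.08083167 0.092     ]
len 0.028613043941457156 yaw -10.302165557237323
tailend key x off -2.59569079250619 tool y 0.5718159915679676
gripfar key x off 12.45087949662378 tool y 0.1213625132684509
post [0.57741367 0.05427151 0.117     ]
t 5.9 tcp [0.4842 0.0066 0.2215] yaw -9.6 tilt 0.07 F [ 0.4  0.5 -1.7] w 0.141
shift cm [-0.03 -7.53  1.64] turn -0.2
```

Request:
carry_out --moves '[[[0,0,0],[0.1,-4,0],0.5],[[0,0,0],[0.2,-7.6,0],0.5],[[0,0,0],[0.2,-7.6,2],0.5],[[0,0,0],[0.2,-7.6,5],0.5],[[0,0,0],[0.2,-7.6,6.4],0.5]]'

```text
t: 6.52
eef_pos: [0.4981, 0.0815, 0.1565]
tool_rot: [0.001, 0.997, -0.083, -0.001]
contact_force: [0.3, -0.6, -0.3]
gripper_width: 0.142
```

Request:
carry_out --moves '[[[0,0,0],[0,0,0],0.5],[[0,0,0],[0,0,0],0.5],[[0,0,0],[0,0,0],0.5]]'

```text
t: 6.9
eef_pos: [0.4996, 0.0828, 0.1591]
tool_rot: [-0.0, 0.997, -0.082, 0.001]
contact_force: [-0.4, 0.5, -1.6]
gripper_width: 0.141
```

```bash
python3 - <<'E'
from h import *
todo([.4988,.0808,.155],-9.5)
im=bot.read_camera("wrist"); todo([.4988,.0808,.155],-9.5)
s=bot.read_camera("scene")[160:240,250:340]
save(np.vstack([cv2.resize(im[40:270,150:430],(560,460),interpolation=2)]),"p1.png")
save(cv2.resize(s,None,fx=6,fy=6,interpolation=2),"p1s.png")
E
```

```text
t 6.9 tcp [0.4996 0.0828 0.1591] yaw -9.4 tilt 0.11 F [-0.4  0.5 -1.6] w 0.141
shift cm [-0.04  0.21  0.41] turn 0.1
t 6.95 tcp [0.4994 0.0829 0.159 ] yaw -9.4 tilt 0.1 F [ 0.5 -0.1 -0.8] w 0.142
shift cm [-0.03  0.21  0.4 ] turn 0.1
```

View pics/p1.png

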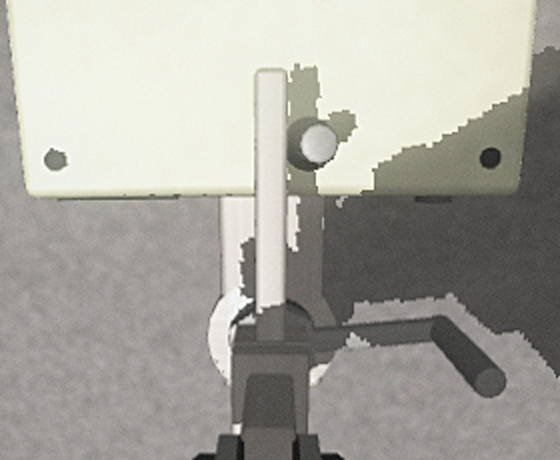

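Request:
carry_out --moves '[[[0,0,0],[0,0.2,0],0.5],[[0,0,0],[0,0.2,0.4],0.5],[[0,0,0],[0,0.2,0.4],0.5],[[0,0,0],[0,0.2,0.4],0.5],[[0,0,0],[0,0.2,0.4],0.5]]'

```text
t: 7.62
eef_pos: [0.4985, 0.0809, 0.1541]
tool_rot: [-0.0, 0.997, -0.082, -0.0]
contact_force: [-0.5, 0.8, -1.0]
gripper_width: 0.138
```

```bash
python3 - <<'E'
from h import *
import json
todo([.4988,.0808,.155],-9.5)
c=bot.camera_info("wrist");im=bot.read_camera("wrist")
o=bot.get_obs();tcp=o["eef_pos"]
k=place(np.array([[-.0025,-.00035,0]]),tcp-[0,0,.0578],-9.5)[0]
T=np.array([.4964,.0808]);u=place(np.array([[.085,-.014,0]]),[*T,0],-9.4)[0]
P=box(-.006,.006,-.006,.006,.065,.117)+[u[0],u[1],0]
s=4;x0,y0=225,60
v=cv2.resize(im[y0:y0+150,x0:x0+110],None,fx=s,fy=s,interpolation=0).copy()
draw(v,c,[place(B,k,-9.5) for B in KEY]+[P],s,x0,y0); save(v,"p2.png")
E
```

```text
t 7.625 tcp [0.4985 0.0809 0.1541] yaw -9.4 tilt 0.0 F [-0.5  0.8 -1. ] w 0.138
shift cm [ 0.03  0.   -0.09] turn 0.1
```

View pics/p2.png

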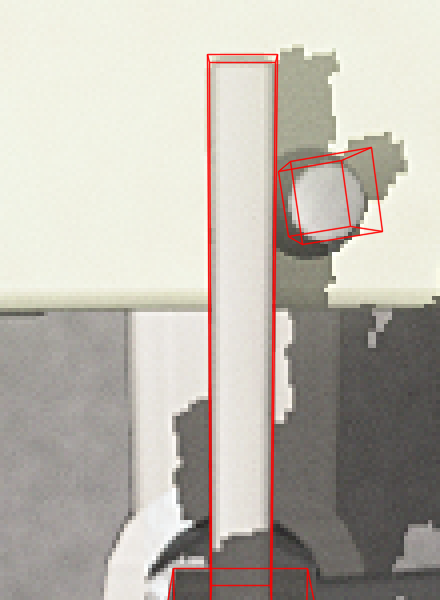

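Request:
carry_out --moves '[[[0,0,-0.4],[0,-0.05,0],0.5],[[0,0,-0.4],[0,-0.05,0.4],0.5],[[0,0,-0.4],[0,-0.05,0.7],0.5],[[0,0,-0.4],[0,-0.05,0.9],0.5],[[0,0,-0.4],[0,-0.05,0.9],0.5]]'

```text
t: 8.3
eef_pos: [0.4984, 0.0813, 0.1449]
tool_rot: [0.0, 0.997, -0.079, -0.0]
contact_force: [-0.1, 0.0, -0.8]
gripper_width: 0.14
```

```bash
python3 -c "
from h import *
todo([.4988,.0813,.128],-9)
print(bot.get_obs()['torque'])"
```

```text
t 8.3 tcp [0.4984 0.0813 0.1449] yaw -9.0 tilt 0.03 F [-0.1  0.  -0.8] w 0.14
shift cm [ 0.04 -0.01  1.69] turn -0.0
[-0.02042162 -0.02691943 -0.00267496]
```

Request:
carry_out --moves '[[[0,0,0],[0,0,0.4],0.5],[[0,0,0],[0,0,0.8],0.5],[[0,0,0],[0,0,1.2],0.5],[[0,0,0],[0,0,1.5],0.5],[[0,0,0],[0,0,1.5],0.5]]'

```text
t: 8.93
eef_pos: [0.4984, 0.0812, 0.1298]
tool_rot: [0.0, 0.997, -0.079, -0.0]
contact_force: [0.1, 0.8, -1.3]
gripper_width: 0.142
```

Request:
carry_out --moves '[[[0,0,0],[0,0,0.2],0.5],[[0,0,0],[0,0,0.2],0.5],[[0,0,0],[0,0,0.2],0.5]]'

```text
t: 9.3
eef_pos: [0.4986, 0.0813, 0.1282]
tool_rot: [-0.0, 0.997, -0.079, 0.0]
contact_force: [0.1, 0.5, -1.6]
gripper_width: 0.139
```

Request:
carry_out --moves '[[[0,0,0],[0,0,0.2],0.5],[[0,0,0],[0,0,0.2],0.5],[[0,0,0],[0,0,0.2],0.5]]'

```text
t: 9.68
eef_pos: [0.4992, 0.0815, 0.1275]
tool_rot: [-0.0, 0.997, -0.079, 0.001]
contact_force: [-3.3, -1.0, 11.6]
gripper_width: 0.14
```

Request:
carry_out --moves '[[[0,0,0],[0,0,-0.1],4],[[0,0,0],[0,0,-0.1],4],[[0,0,0],[0,0,-0.1],4],[[0,0,0],[0,0,-3],4],[[0,0,0],[0,0,-8],4]]'

```text
t: 10.3
eef_pos: [0.4972, 0.0809, 0.2053]
tool_rot: [0.001, 0.997, -0.078, -0.002]
contact_force: [1.1, 0.0, 1.5]
gripper_width: 0.47
```

Request:
carry_out --moves '[[[0,0,0],[0,0,-2],4],[[0,0,0],[0,0,-2],4],[[0,0,0],[0,0,-2],4]]'

```text
t: 10.68
eef_pos: [0.4979, 0.0811, 0.225]
tool_rot: [0.0, 0.997, -0.079, -0.001]
contact_force: [-0.9, 0.0, 0.2]
gripper_width: 0.47
```

```bash
python3 - <<'E'
from h import *
todo(None); c=bot.camera_info("wrist");im=bot.read_camera("wrist");save(im,"q1raw.png")
import json; json.dump({k:np.array(v).tolist() for k,v in c.items()},open("q1.json","w"))
k=[.4961,.0813,.070]
x0,y0,s=190,70,4
v=cv2.resize(im[y0:y0+150,x0:x0+200],None,fx=s,fy=s,interpolation=0).copy()
pin=place(box(-.006,.006,-.006,.006,.048,.118),place(np.array([[.075,0,0]]),[*k[:2],0],-98.3)[0],-98.3)
draw(v,c,[place(B,k,-9) for B in KEY]+[pin],s,x0,y0); save(v,"q1.png")
E
```

```text
t 10.675 tcp [0.4979 0.0811 0.225 ] yaw -9.0 tilt 0.1 F [-0.9  0.   0.2] w 0.47
```

View pics/q1.png

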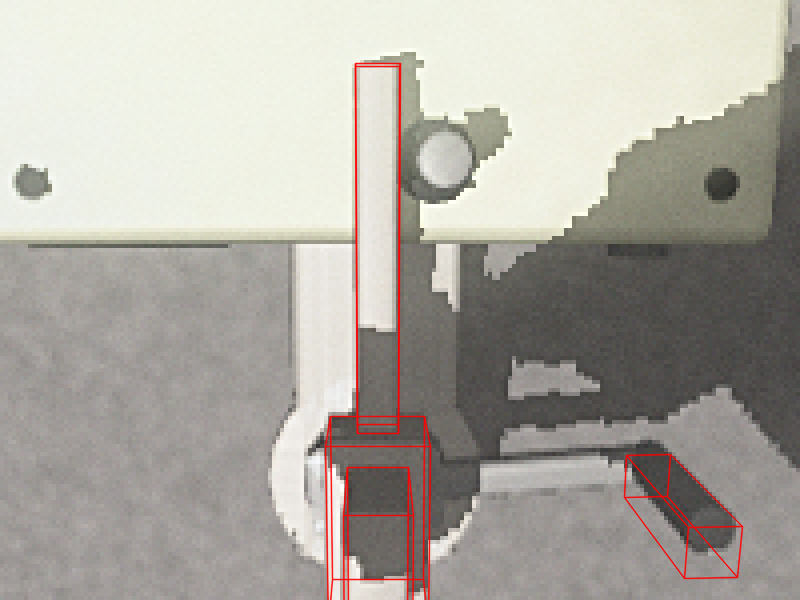

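```bash
python3 - <<'E'
from h import *
import json
c=json.load(open("q1.json"));p=pix2z(c,(367.2,202),.118);a=np.array([.4961,.0813])
d=p[:2]-a;print("pin",p,np.hypot(*d),np.degrees(np.arctan2(d[1],d[0])))
th=np.arctan2(d[1],d[0]);t=a+.075*np.array([np.cos(th),np.sin(th)]);print(t)
print(bot.get_obs()["q"].round(3))
todo([*t,.2],np.degrees(th)+180)
E
```

```text
pin [0.49070215 0.00726763 0.118     ] 0.07422889130790901 -94.17017207781677
[0.49064608 0.00649856]
[-0.05   0.211 -0.269  1.938  0.066  1.003 -2.077]
t 10.725 tcp [0.4977 0.081  0.2247] yaw -9.0 tilt 0.14 F [-0.1  0.2  0.2] w 0.469
shift cm [0.47 7.47 2.48] turn -94.8
```

Request:
carry_out --moves '[[[0,0,-10],[0.1,2,0],5],[[0,0,-20],[0.2,4,0],5],[[0,0,-30],[0.3,6,0],5],[[0,0,-40],[0.4,7.5,0],5],[[0,0,-50],[0.5,7.5,0],5]]'

```text
t: 11.35
eef_pos: [0.4908, 0.0048, 0.2246]
tool_rot: [-0.0, 0.936, 0.352, -0.001]
contact_force: [0.4, 0.7, -0.1]
gripper_width: 0.583
```

Request:
carry_out --moves '[[[0,0,-10],[0,0,0],5],[[0,0,-20],[0,0,0],5],[[0,0,-30],[0,0,0],5],[[0,0,-40],[0,0,0],5],[[0,0,-45],[0,0,0],5]]'

```text
t: 11.98
eef_pos: [0.491, 0.0064, 0.2247]
tool_rot: [-0.001, 0.73, 0.683, -0.001]
contact_force: [0.0, 0.2, 0.0]
gripper_width: 0.583
```

Request:
carry_out --moves '[[[0,0,0],[0,0,0],5],[[0,0,0],[0,0,0],5],[[0,0,0],[0,0,0],5]]'

```text
t: 12.35
eef_pos: [0.4916, 0.0065, 0.2258]
tool_rot: [-0.0, 0.732, 0.682, -0.0]
contact_force: [-0.5, -0.8, 0.5]
gripper_width: 0.586
```

```bash
python3 - <<'E'
from h import *
import json
todo([.4907,.0065,.1],85.8); c=bot.camera_info("wrist");im=bot.read_camera("wrist");save(im,"r1raw.png")
json.dump({k:np.array(v).tolist() for k,v in c.items()},open("r1.json","w"))
print(bot.get_obs()["q"].round(2)); todo([.4907,.0065,.1],85.8)
x0,y0,s=180,80,3
v=cv2.resize(im[y0:y0+200,x0:x0+230],None,fx=s,fy=s,interpolation=0).copy()
pin=place(box(-.006,.006,-.006,.006,.048,.118),[.4907,.0065,0],-94.2)
draw(v,c,[place(B,[.4961,.0813,.07],-9) for B in KEY]+[pin],s,x0,y0); save(v,"r1.png")
E
```

```text
t 12.35 tcp [0.4916 0.0065 0.2258] yaw 85.9 tilt 0.03 F [-0.5 -0.8  0.5] w 0.586
shift cm [-0.   -0.09 12.58] turn 0.1
[ 0.24  0.2  -0.43  1.96  0.1   1.   -0.31]
t 12.4 tcp [0.4917 0.0065 0.2259] yaw 86.0 tilt 0.02 F [0.5 0.5 0.8] w 0.589
shift cm [-0.   -0.1  12.59] turn 0.2
```

View pics/r1.png

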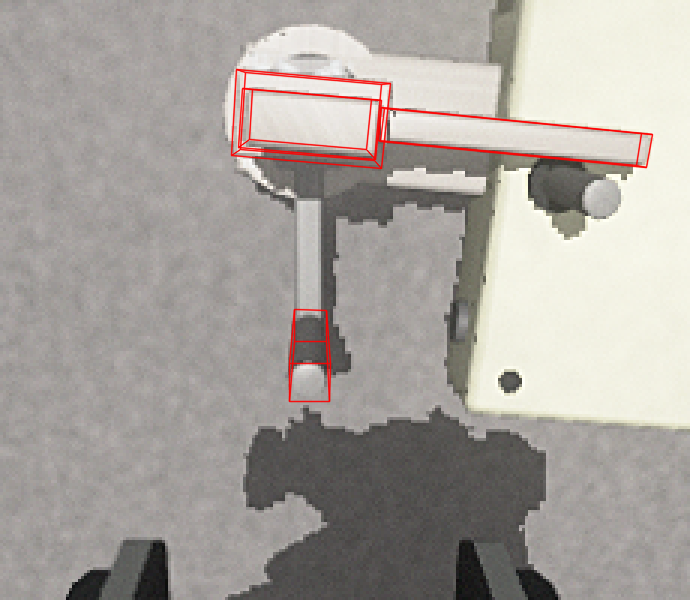

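Request:
carry_out --moves '[[[0,0,0],[0,-0.1,5],5],[[0,0,0],[0,-0.1,10],5],[[0,0,0],[0,-0.1,12.7],5],[[0,0,0],[0,-0.1,12.7],5],[[0,0,0],[0,-0.1,12.7],5]]'

```text
t: 13.02
eef_pos: [0.4917, 0.0067, 0.1002]
tool_rot: [0.001, 0.731, 0.682, 0.001]
contact_force: [-1.0, -0.2, 0.2]
gripper_width: 0.585
```

Request:
carry_out --moves '[[[0,0,0],[0,0,0],0.4],[[0,0,0],[0,0,0],0.4],[[0,0,0],[0,0,0],0.4],[[0,0,0],[0,0,0],0.4],[[0,0,0],[0,0,0],0.4]]' --newtons 40

```text
t: 13.65
eef_pos: [0.4915, 0.0062, 0.0999]
tool_rot: [0.001, 0.732, 0.682, 0.0]
contact_force: [-0.2, -1.1, 7.0]
gripper_width: 0.108
```

```bash
cat >> h.py <<'E'
def tq():
    o=bot.get_obs();a=np.array([.4961,.0813]);r=o["eef_pos"][:2]-a;F=o["contact_force"]
    n=r/np.hypot(*r);tan=np.array([-n[1],n[0]])
    print("t",o["t"],"r",np.hypot(*r).round(4),"ang",np.degrees(np.arctan2(r[1],r[0])).round(1),"Ftan",(F[:2]@tan).round(2),"Frad",(F[:2]@n).round(2),"Fz",F[2].round(1),"Mz",o["torque"][2].round(3),"nut Nm",(F[:2]@tan*.075).round(2),"w",round(float(o["gripper_width"]),3),"q",o["q"].round(2))
E
python3 -c "
from h import *
todo(None);tq()"
```

```text
t 13.65 tcp [0.4915 0.0062 0.0999] yaw 86.0 tilt 0.09 F [-0.2 -1.1  7. ] w 0.108
t 13.65 r 0.0753 ang -93.5 Ftan -0.16 Frad 1.09 Fz 7.0 Mz 0.002 nut Nm -0.01 w 0.108 q [ 0.19  0.37 -0.4   2.08  0.21  0.73 -0.41]
```

Request:
carry_out --moves '[[[0,0,5],[0.03,-0.65,0],0.4],[[0,0,10],[0.11,-1.3,0],0.4],[[0,0,15],[0.26,-1.94,0],0.4],[[0,0,20],[0.45,-2.57,0],0.4],[[0,0,25],[0.7,-3.17,0],0.4]]'

```text
t: 14.28
eef_pos: [0.4603, 0.015, 0.0999]
tool_rot: [0.001, 0.863, 0.506, 0.001]
contact_force: [-0.1, -3.2, 6.1]
gripper_width: 0.109
```

```bash
python3 -c "
from h import *
tq();todo(None)"
```

```text
t 14.275 r 0.0753 ang -118.3 Ftan 1.4 Frad 2.84 Fz 6.1 Mz 0.024 nut Nm 0.11 w 0.109 q [ 0.1   0.32 -0.31  2.15  0.15  0.69 -0.83]
t 14.275 tcp [0.4603 0.015  0.0999] yaw 60.8 tilt 0.11 F [-0.1 -3.2  6.1] w 0.109
```

Request:
carry_out --moves '[[[0,0,5],[0.03,-0.65,0],0.4],[[0,0,10],[0.11,-1.3,0],0.4],[[0,0,15],[0.26,-1.94,0],0.4],[[0,0,18],[0.37,-2.32,0],0.4],[[0,0,18],[0.37,-2.32,0],0.4]]'

```text
t: 14.9
eef_pos: [0.4411, 0.0296, 0.0998]
tool_rot: [0.001, 0.931, 0.366, -0.0]
contact_force: [-2.4, -3.1, 9.0]
gripper_width: 0.107
```

```bash
python3 -c "
from h import *
tq();todo(None)"
```

```text
t 14.9 r 0.0755 ang -136.8 Ftan 0.56 Frad 3.87 Fz 9.0 Mz 0.019 nut Nm 0.04 w 0.107 q [ 0.02  0.29 -0.26  2.19  0.12  0.67 -1.15]
t 14.9 tcp [0.4411 0.0296 0.0998] yaw 42.9 tilt 0.06 F [-2.4 -3.1  9. ] w 0.107
```

Request:
carry_out --moves '[[[0,0,1.5],[0,-0.2,0],0.4],[[0,0,3],[0.01,-0.39,0],0.4],[[0,0,3],[0.01,-0.39,0],0.4]]'

```text
t: 15.28
eef_pos: [0.4385, 0.0324, 0.0998]
tool_rot: [0.0, 0.94, 0.342, -0.0]
contact_force: [-2.7, -2.6, 10.4]
gripper_width: 0.108
```

Request:
carry_out --moves '[[[0,0,1.5],[0,-0.2,0],0.4],[[0,0,3],[0.01,-0.39,0],0.4],[[0,0,3],[0.01,-0.39,0],0.4]]'

```text
t: 15.65
eef_pos: [0.436, 0.0355, 0.0998]
tool_rot: [0.0, 0.948, 0.317, -0.0]
contact_force: [-2.7, -2.3, 10.3]
gripper_width: 0.112
```

Request:
carry_out --moves '[[[0,0,1.5],[0,-0.2,0],0.4],[[0,0,3],[0.01,-0.39,0],0.4],[[0,0,3],[0.01,-0.39,0],0.4]]'

```text
t: 16.02
eef_pos: [0.4336, 0.0387, 0.0998]
tool_rot: [0.0, 0.956, 0.292, -0.0]
contact_force: [-3.3, -3.0, 10.2]
gripper_width: 0.115
```

Request:
carry_out --moves '[[[0,0,1.5],[0,-0.2,0],0.4],[[0,0,3],[0.01,-0.39,0],0.4],[[0,0,3],[0.01,-0.39,0],0.4]]'

```text
t: 16.4
eef_pos: [0.4315, 0.042, 0.0997]
tool_rot: [0.0, 0.964, 0.267, -0.0]
contact_force: [-3.1, -2.3, 10.7]
gripper_width: 0.111
```

```bash
python3 -c "
from h import *
tq();todo(None)"
```

```text
t 16.4 r 0.0756 ang -148.7 Ftan 0.33 Frad 3.84 Fz 10.7 Mz -0.019 nut Nm 0.02 w 0.111 q [-0.04  0.27 -0.22  2.21  0.1   0.67 -1.37]
t 16.4 tcp [0.4315 0.042  0.0997] yaw 30.9 tilt 0.06 F [-3.1 -2.3 10.7] w 0.111
```

Request:
carry_out --moves '[[[0,0,1.5],[0,-0.2,0],0.4],[[0,0,3],[0.01,-0.39,0],0.4],[[0,0,3],[0.01,-0.39,0],0.4]]'

```text
t: 16.77
eef_pos: [0.4295, 0.0455, 0.0997]
tool_rot: [0.0, 0.97, 0.242, -0.0]
contact_force: [-3.5, -2.6, 11.4]
gripper_width: 0.109
```

Request:
carry_out --moves '[[[0,0,1.5],[0,-0.2,0],0.4],[[0,0,3],[0.01,-0.39,0],0.4],[[0,0,3],[0.01,-0.39,0],0.4]]'

```text
t: 17.15
eef_pos: [0.4276, 0.049, 0.0997]
tool_rot: [0.0, 0.976, 0.216, -0.0]
contact_force: [-4.4, -2.0, 11.0]
gripper_width: 0.112
```

Request:
carry_out --moves '[[[0,0,1.5],[0,-0.2,0],0.4],[[0,0,3],[0.01,-0.39,0],0.4],[[0,0,3],[0.01,-0.39,0],0.4]]'

```text
t: 17.52
eef_pos: [0.426, 0.0526, 0.0997]
tool_rot: [0.0, 0.982, 0.19, -0.001]
contact_force: [-4.5, -2.1, 11.5]
gripper_width: 0.106
```

```bash
python3 -c "
from h import *
tq();todo(None)"
```

```text
t 17.525 r 0.0757 ang -157.7 Ftan 0.24 Frad 5.02 Fz 11.5 Mz 0.002 nut Nm 0.02 w 0.106 q [-0.09  0.27 -0.2   2.22  0.09  0.66 -1.54]
t 17.525 tcp [0.426  0.0526 0.0997] yaw 22.0 tilt 0.07 F [-4.5 -2.1 11.5] w 0.106
```

Request:
carry_out --moves '[[[0,0,1.5],[0,-0.2,0],0.4],[[0,0,3],[0.01,-0.39,0],0.4],[[0,0,3],[0.01,-0.39,0],0.4]]'

```text
t: 17.9
eef_pos: [0.4246, 0.0564, 0.0997]
tool_rot: [0.0, 0.986, 0.165, -0.001]
contact_force: [-4.1, -2.3, 12.2]
gripper_width: 0.112
```

Request:
carry_out --moves '[[[0,0,1.5],[0,-0.2,0],0.4],[[0,0,3],[0.01,-0.39,0],0.4],[[0,0,3],[0.01,-0.39,0],0.4]]'

```text
t: 18.27
eef_pos: [0.4234, 0.0601, 0.0997]
tool_rot: [0.0, 0.99, 0.139, -0.001]
contact_force: [-4.2, -1.5, 11.6]
gripper_width: 0.111
```

Request:
carry_out --moves '[[[0,0,1.5],[0,-0.2,0],0.4],[[0,0,3],[0.01,-0.39,0],0.4],[[0,0,3],[0.01,-0.39,0],0.4]]'

```text
t: 18.65
eef_pos: [0.4223, 0.064, 0.0997]
tool_rot: [0.0, 0.994, 0.113, -0.001]
contact_force: [-5.2, -2.3, 11.8]
gripper_width: 0.107
```

Request:
carry_out --moves '[[[0,0,1.5],[0,-0.2,0],0.4],[[0,0,3],[0.01,-0.39,0],0.4],[[0,0,3],[0.01,-0.39,0],0.4]]'

```text
t: 19.02
eef_pos: [0.4217, 0.0663, 0.0997]
tool_rot: [0.001, 0.996, 0.086, -0.001]
contact_force: [-3.1, -6.6, 11.9]
gripper_width: 0.111
```

```bash
python3 -c "
from h import *
tq();todo(None)"
```

```text
t 19.025 r 0.0758 ang -168.6 Ftan 5.85 Frad 4.38 Fz 11.9 Mz 0.095 nut Nm 0.44 w 0.111 q [-0.16  0.26 -0.17  2.23  0.07  0.66 -1.77]
t 19.025 tcp [0.4217 0.0663 0.0997] yaw 9.9 tilt 0.15 F [-3.1 -6.6 11.9] w 0.111
```

Request:
carry_out --moves '[[[0,0,1],[0,-0.13,0],0.4],[[0,0,1.5],[0,-0.2,0],0.4],[[0,0,1.5],[0,-0.2,0],0.4],[[0,0,1.5],[0,-0.2,0],0.4]]'

```text
t: 19.52
eef_pos: [0.4215, 0.0674, 0.0997]
tool_rot: [0.002, 0.997, 0.073, -0.001]
contact_force: [-2.2, -8.9, 13.2]
gripper_width: 0.108
```

```bash
python3 -c "
from h import *
tq();todo(None)"
```

```text
t 19.525 r 0.0758 ang -169.4 Ftan 8.38 Frad 3.77 Fz 13.2 Mz 0.146 nut Nm 0.63 w 0.108 q [-0.17  0.26 -0.16  2.23  0.07  0.66 -1.8 ]
t 19.525 tcp [0.4215 0.0674 0.0997] yaw 8.4 tilt 0.19 F [-2.2 -8.9 13.2] w 0.108
```

Request:
carry_out --moves '[[[0,0,-1],[0,-0.15,0],0.4],[[0,0,-1.5],[0,-0.3,0],0.4],[[0,0,-1.5],[0,-0.3,0],0.4],[[0,0,-1.5],[0,-0.3,0],0.4]]'

```text
t: 20.02
eef_pos: [0.4213, 0.0688, 0.0996]
tool_rot: [0.002, 0.996, 0.085, -0.001]
contact_force: [-2.1, -14.3, 12.8]
gripper_width: 0.111
```

```bash
python3 -c "
from h import *
tq();todo(None)"
```

```text
t 20.025 r 0.0759 ang -170.5 Ftan 13.75 Frad 4.4 Fz 12.8 Mz 0.081 nut Nm 1.03 w 0.111 q [-0.17  0.26 -0.17  2.23  0.08  0.66 -1.79]
t 20.025 tcp [0.4213 0.0688 0.0996] yaw 9.8 tilt 0.28 F [ -2.1 -14.3  12.8] w 0.111
```

Request:
carry_out --moves '[[[0,0,0],[0,0,0],5],[[0,0,0],[0,0,0],5],[[0,0,0],[0,0,0],5],[[0,0,0],[0,0,0],5],[[0,0,0],[0,0,0],5]]'

```text
t: 20.65
eef_pos: [0.4214, 0.0732, 0.099]
tool_rot: [-0.0, 0.996, 0.087, -0.0]
contact_force: [-0.8, 1.1, -0.6]
gripper_width: 0.587
```

Request:
carry_out --moves '[[[0,0,0],[0,0,-3],5],[[0,0,0],[0,0,-8],5],[[0,0,0],[0,0,-13],5],[[0,0,0],[0,0,-13],5],[[0,0,0],[0,0,-13],5]]'

```text
t: 21.28
eef_pos: [0.4211, 0.0729, 0.2287]
tool_rot: [0.0, 0.996, 0.087, -0.0]
contact_force: [-0.5, -0.6, 0.3]
gripper_width: 0.584
```

```bash
python3 - <<'E'
from h import *
bot.read_camera("wrist");bot.read_camera("wrist")
todo(None);c=bot.camera_info("wrist");im=bot.read_camera("wrist");save(im,"z1raw.png")
v=cv2.resize(im[:300,130:530],None,fx=2,fy=2,interpolation=0).copy()
k=[.4961,.0813,.07];pin=place(box(-.006,.006,-.006,.006,.048,.118),place(np.array([[.075,0,0]]),[*k[:2],0],-170)[0],-170)
draw(v,c,[place(B,k,-9) for B in KEY]+[pin],2,130,0); save(v,"z1.png")
E
```

```text
t 21.375 tcp [0.4205 0.0727 0.2278] yaw 10.0 tilt 0.15 F [-0.2  0.3  0. ] w 0.585
```

View pics/z1.png

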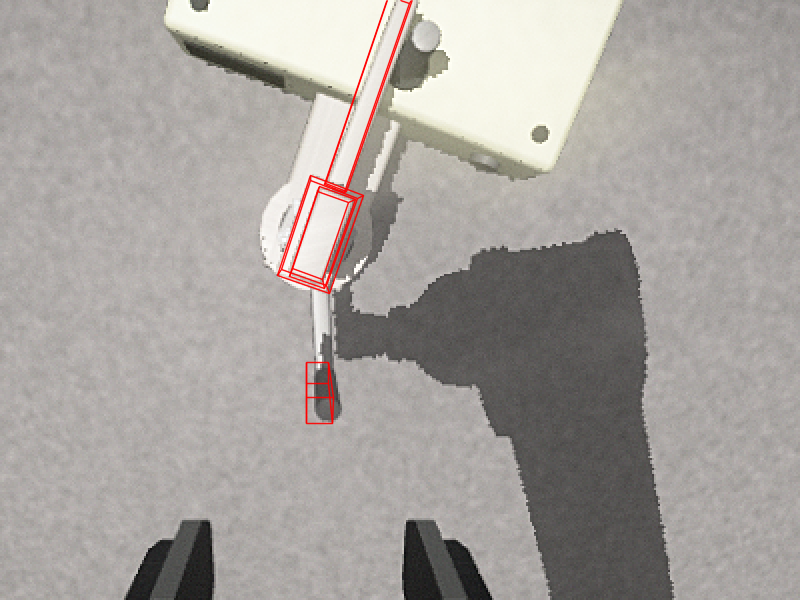

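```bash
python3 -c "
from h import *
todo(None);print(bot.hand_in())"
```

```text
t 21.425 tcp [0.4205 0.0728 0.2278] yaw 10.0 tilt 0.16 F [ 0.4  0.9 -0.3] w 0.588
the job is handed in; nothing more can be done
None
```

The screw is locked and the jam nut is tight. I handed the job in at about 21.4 s, and no verdict is reported.

- **Key:** It went down over the tang without resistance. It bottomed at a tool height of 0.1275 m, against 0.128 m expected when fully down. The last picture shows it still seated, with its tail against the +y side of the post. It has turned about 2–3° clockwise (judged by eye), well inside the 0.25 rad allowed.
- **Nut:** I pinched the lever pin and turned it clockwise about 77°. It ran freely for about 73° and then came up tight. The final torque was 1.03 N m from the pin force. Adding the wrist moment, whose reference point I wasn't sure of, gives at most about 1.1 N m.
- **Let go:** After release the lever sprang back roughly 3° (judged by eye) and stayed. I raised the gripper to 0.228 m, and it reads no contact force.
- **Other objects:** The gripper never went near the jars or the steel sample cell. I took no final picture of them.
- **Check that disagreed:** Before fitting the key, the post appeared about 1.6 mm off where I predicted it. I compensated by shifting the key 0.5 mm and turning it 0.4°, and it then fitted cleanly.

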